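Set out the staining line

ROBOT

A 7-joint arm with a two-finger parallel gripper is mounted at the origin on the work surface. World frame = base frame: x ahead of the robot, y to its left, z up, the work surface at z = 0. Lengths are in mm, angles in rad, forces in N, time in s.
With the tool pointing down it reaches from about 400 to 875 mm from the base axis. Payload 4.4 kg.
Tool frame: the origin (TCP) lies midway between the tips of the shut fingers; the grasp point (between the pads) lies ctrl.grip_depth behind it (ctrl.grip_depth is the distance from the TCP to the grasp point, in mm); z points along the fingers, y is the line along which they close (so a half turn about z gives the same grasp; the last joint's range is limited). The gripper opens to 85 mm and grips with 20 to 120 N. Pads are 22 mm wide; open, the fingers measure 114 mm over their backs; the gripper's body (76 mm by 85 mm) begins 54 mm behind the grasp point. The pads swing forward as they close: fully open they stand 13 mm farther back than shut.
Start: joints at [1.163, 0.628, 0.038, 1.517, -0.027, 0.996, -0.02], TCP at [217.898, -612.404, 204.713] pointing down, gripper open.
Joint ranges: [-3.06, 3.06], [-0.37, 2.12], [-1.25, 1.32], [0.18, 2.47], [-1.1, 4.24], [0.23, 1.98], [-2.94, 2.94]. Speed limits (rad/s): [2.57, 2.57, 3.14, 3.14, 3.14, 3.14, 3.14].

INTERFACE

Orientations are given as [roll, pitch, yaw] about the fixed x, y, z axes, in that order (R = Rz(yaw) Ry(pitch) Rx(roll)).
In Python, from cell import ctrl gives the robot as it stands.
- The arm moves only by the tool carry_out, never from a script. Its argument "deltas" is one flat list of numbers, 7 for each row, row after row: the turn, a rotation vector about the tool's x, y, z in degrees, then the shift along the tool's x, y, z in m, then the closure, from -1 (fully open) to 1 (shut). In form: [wx, wy, wz, dx, dy, dz, claw, wx, wy, wz, dx, dy, dz, claw, ...]. A call has 1 to 12 rows; each row shifts and turns the commanded pose from where the row before left it, along the tool's axes as they then stand; what a row does not reach is not made up. A row lasts 1/8 s, in which the tool goes at most 62.5 mm and 10.7 degrees, less where a joint would pass 70% of its speed; a pose out of reach is approached as far as the arm can. A call with a gripper value outside its range is refused whole. The fingers move at their own pace and stop on an object; the grip force is fixed at half the most. Time passes only in rows, so rows that do not move let the fingers close. It gives the time, the measured TCP pose, the force, the opening and the grip force at its end, in the units of the state.
- ctrl.read_state(): the state, without advancing time (a new reading comes with each control period).
- ctrl.get_image(name): name is "scene" or "side" or "wrist"; returns the picture (420x560x3 uint8, red, green, blue); there is no depth.
- ctrl.calibration(name): a dict with "mtx" (3x3 intrinsics, pixels), "R" (3x3) and "t" (3): a world point X has camera coordinates R X + t. Camera axes: x right, y down, z forward; pixel columns grow to the right and rows downward; lengths in mm; the calibration is good to about 2 mm. A picture is of the moment at which its call begins: read the wrist's pose just before it. calibration takes no time and is no camera call; for the wrist camera it gives the pose at the moment of the call.
- ctrl.finish_job(): hands the job in; it is judged then, once.
The state is a dict: "clock": time; "qpos": joint angles; "qd": joint speeds; "tau": joint torques, N m; "eef_pos": TCP position; "tool_rot": TCP orientation; "force": force on the tool from outside, world axes, zero at the start; "torque": the same for the moment, N m; "width": finger opening in mm; "gripper_force": force on a finger pad.
Only numpy, scipy, OpenCV 4.12 (cv2) and the standard library are available. Lean on these libraries where they do the work, as an engineer would, in place of code of your own. Each camera call takes 0.05 s, during which the arm holds its last target. There are 200 camera calls.

TASK

Set out the staining line on the bench: put the blue lid on the white staining jar, fully seated, and lay the green slide box flat in the middle of the slide warmer's plate, square with it, long side along long side. Stand the three amber bottles upright in the row of grey coasters: the violet-capped one in the coaster next to the jar, the red-capped one in the coaster next to the warmer, and the white-capped one in the coaster between them. Do not tip a bottle over on the way.

Things in the scene. Friction and masses are not known exactly. Their poses are not given: they have to be found in the camera images.
- violet_bottle: Round dropper bottle of amber glass, 85 mm tall: body 40 mm in diameter up to 60 mm height, then a shoulder, then a violet screw cap 26 mm in diameter (66 to 85 mm height); a violet label band round the body. About 0.13 kg, stands loose on the bench. Origin: centre of its underside; z up. Grips well on the body, fingertips about 36 mm above the foot.
- red_bottle: Round dropper bottle of amber glass, 85 mm tall: body 40 mm in diameter up to 60 mm height, then a shoulder, then a red screw cap 26 mm in diameter (66 to 85 mm height); a red label band round the body. About 0.13 kg, stands loose on the bench. Origin: centre of its underside; z up. Grips well on the body, fingertips about 36 mm above the foot.
- white_bottle: Round dropper bottle of amber glass, 85 mm tall: body 40 mm in diameter up to 60 mm height, then a shoulder, then a white screw cap 26 mm in diameter (66 to 85 mm height); a white label band round the body. About 0.13 kg, stands loose on the bench. Origin: centre of its underside; z up. Grips well on the body, fingertips about 36 mm above the foot.
- jar_lid: Blue plastic lid of the staining jar, 35 mm tall, 0.06 kg, loose, right way up. From below: a tapered plug 8 mm tall (40 mm across at the bottom, 51 mm at the top), a disc 68 mm across (8 to 13 mm height), a round grip knob 20 mm in diameter (13 to 35 mm height). Origin: centre of the plug's underside; z up. Seated, it is 67 mm above the jar's origin.
- slide_box: Closed green plastic microscope-slide box with a white paper label on top, 85 mm (its x) by 50 mm (its y) by 34 mm high, 0.14 kg, loose on the bench. Origin: centre of its underside; z up. Grip it across the 50 mm.
- coaster_mid: The middle one of three identical round grey coasters with black floors, fixed to the bench in one row: 74 mm outside diameter, 8 mm high, with a recess 60 mm across whose floor is 3 mm above the bench. Origin: centre of its underside, on the bench. Neighbours are 85 mm apart, centre to centre; its y axis runs along the row towards coaster_p.
- coaster_p: One end of three identical round grey coasters with black floors, fixed to the bench in one row: 74 mm outside diameter, 8 mm high, with a recess 60 mm across whose floor is 3 mm above the bench. Origin: centre of its underside, on the bench. Neighbours are 85 mm apart, centre to centre; this one lies to coaster_mid's +y; jar or warmer stands beyond it.
- coaster_m: One end of three identical round grey coasters with black floors, fixed to the bench in one row: 74 mm outside diameter, 8 mm high, with a recess 60 mm across whose floor is 3 mm above the bench. Origin: centre of its underside, on the bench. Neighbours are 85 mm apart, centre to centre; this one lies to coaster_mid's -y; jar or warmer stands beyond it.
- stain_jar: Open round white plastic staining jar, fixed to the bench, 62 mm outside diameter, 75 mm tall, wall 3.5 mm (mouth 55 mm wide). It stands about 108 mm beyond the centre of one end coaster; which end varies. Origin: centre of its underside, on the bench.
- warmer: Slide warmer: low grey block 130 mm (its x) by 100 mm (its y), fixed to the bench, with a flat aluminium plate 120 by 90 mm on top, 30 mm above the bench. It stands about 108 mm beyond the centre of the other end coaster. Origin: centre of its underside, on the bench.

How it is judged:
By the outcome, as a careful person would: the job done as asked, in the order asked, and still so for the second after the job is handed in, with the robot touching nothing.
It also fails if it takes over 112 s, if anything falls off the work surface, if the arm or the gripper's body presses on something with over 40 N, if the wrist force passes 120 N, or if a joint passes its speed limit or range.

## Working session

There is one attempt and no reset: what is moved stays moved. The work goes in short steps, Python scripts to look and compute and a tool call to move; the robot and the scene stay as the last step left them, time stands still between calls to the robot, and variables do not carry over. Pictures are saved under pics/ and viewed, at most 14 in all, crops included, and the job is handed in when it is done.

Besides the shell and the picture viewer there is one more tool, called after "Request:" by a JSON object that holds its "api" and its "payload". carry_out: Moves the arm, as the interface text tells. Its arguments: {"type":"object","properties":{"deltas":{"type":"array"}},"required":["deltas"]}

```bash
ls; mkdir -p pics; python3 - <<'E'
from cell import ctrl
import cv2,numpy as np
print(ctrl.read_state(), ctrl.grip_depth)
for n in ("scene","side"):
    cv2.imwrite(f"pics/{n}0.png",ctrl.get_image(n)[:,:,::-1]); c=ctrl.calibration(n); print(n,{k:np.round(v,3).tolist() for k,v in c.items()})
E
```

```text
pics
{'clock': 0.0, 'qpos': array([ 1.1631982 ,  0.62934649,  0.03843545,  1.51838143, -0.02700004,
        0.99629443, -0.01997663]), 'qd': array([-5.95909044e-04, -5.63581017e-05, -1.28700842e-03, -1.51841945e-03,
        1.09576817e-03, -1.24050483e-03, -1.29069475e-03]), 'tau': array([ 4.06002664e-05, -5.63410842e+01,  1.22714169e+00, -1.93452930e+01,
        1.12854608e-02,  1.04836375e-02,  2.19813023e-05]), 'eef_pos': array([ 217.66936543, -611.74609586,  203.78448935]), 'tool_rot': array([-3.13968088e+00,  2.16635189e-05,  3.41826447e-01]), 'force': array([ 1.09399038, -0.44886517, -0.67153735]), 'torque': array([-0.0256411 , -0.0052256 ,  0.07923438]), 'gripper_force': 0.0, 'width': 85.3798406485032} 18.700000000000003
scene {'mtx': [[443.57, 0.0, 277.441], [0.0, 443.57, 203.621], [0.0, 0.0, 1.0]], 'R': [[-0.079, 0.997, -0.007], [0.682, 0.049, -0.73], [-0.727, -0.063, -0.684]], 't': [23.036, -336.954, 1231.938]}
side {'mtx': [[519.162, 0.0, 282.952], [0.0, 519.162, 202.646], [0.0, 0.0, 1.0]], 'R': [[-0.765, -0.644, 0.001], [-0.443, 0.525, -0.727], [0.468, -0.556, -0.687]], 't': [402.451, 269.878, 678.724]}
```

View pics/scene0.png

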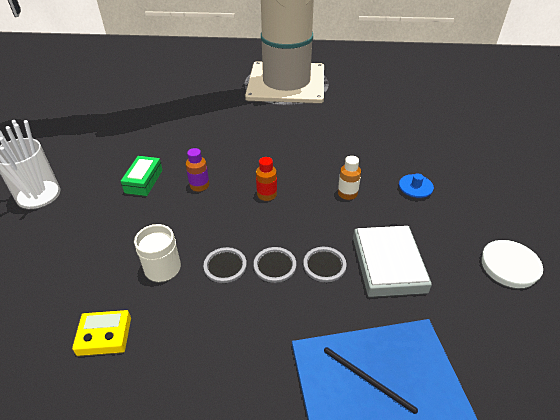

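View pics/side0.png

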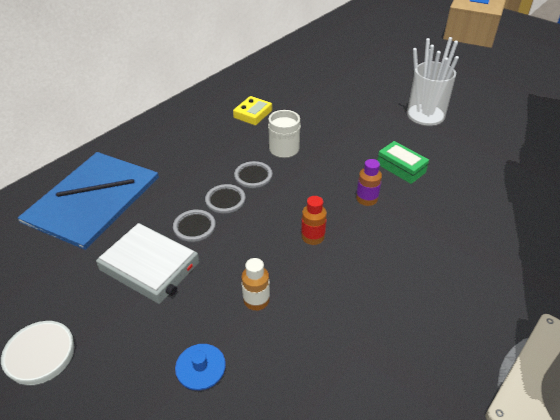

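The scene view shows violet (197,170), red (266,180) and white (349,178) bottles. The lid is at (416,186), the box at (142,175), the jar at (158,252), the coasters at (225/275/325,264) and the warmer at (392,260). The side view shows the same, with the jar at (284,133) and the warmer at (148,262).

```bash
cat > h.py <<'E'
import cv2,numpy as np
from cell import ctrl
def ray(c,px):
    px=np.atleast_2d(px).astype(float)
    d=np.c_[px,np.ones(len(px))]@np.linalg.inv(c["mtx"]).T@c["R"]
    return -c["R"].T@c["t"],d/np.linalg.norm(d,axis=1)[:,None]
def plane(c,px,z):
    o,d=ray(c,px); return (o+d*((z-o[2])/d[:,2])[:,None])[:,:2]
def tri(c1,p1,c2,p2):
    A=np.zeros((3,3));b=np.zeros(3)
    for c,p in((c1,p1),(c2,p2)):
        o,d=ray(c,p);M=np.eye(3)-np.outer(d[0],d[0]);A+=M;b+=M@o
    return np.linalg.solve(A,b)
def blob(img,fn,near,roi=None):
    """contour of blob (mask fn(h,s,v)) nearest pixel near, inside half-size roi"""
    hsv=cv2.cvtColor(img,cv2.COLOR_RGB2HSV).astype(int)
    m=fn(hsv[...,0],hsv[...,1],hsv[...,2]).astype(np.uint8)
    if roi:
        k=np.zeros_like(m);x,y=near;k[max(0,y-roi):y+roi,max(0,x-roi):x+roi]=1;m*=k
    cs,_=cv2.findContours(m,cv2.RETR_EXTERNAL,cv2.CHAIN_APPROX_NONE)
    cs=[c[:,0] for c in cs if cv2.contourArea(c)>25]
    return min(cs,key=lambda c:-cv2.pointPolygonTest(c[:,None],(float(near[0]),float(near[1])),True))
def cen(c):
    m=cv2.moments(c[:,None]);return np.array([m["m10"],m["m01"]])/m["m00"]
blue=lambda h,s,v:(h>95)&(h<125)&(s>120)&(v>60)
green=lambda h,s,v:(h>45)&(h<85)&(s>90)&(v>40)
violet=lambda h,s,v:(h>125)&(h<165)&(s>90)&(v>40)
red=lambda h,s,v:((h<4)|(h>174))&(s>150)&(v>80)
white=lambda h,s,v:(s<60)&(v>140)
grey=lambda h,s,v:(s<60)&(v>90)
E
python3 - <<'E'
from h import *
I={n:ctrl.get_image(n) for n in("scene","side")};C={n:ctrl.calibration(n) for n in I}
T={"violet cap":(violet,(194,156),(372,167),12),"red cap":(red,(265,162),(315,205),11),"white cap":(white,(351,162),(255,268),11)}
for k,(f,a,b,r) in T.items():
    print(k,tri(C["scene"],cen(blob(I["scene"],f,a,r)),C["side"],cen(blob(I["side"],f,b,r))).round(1))
P={"lid disc z13":(blue,(416,190),(200,370),40,13),"c1":(grey,(225,264),(253,174),26,8),"c2":(grey,(275,264),(225,199),26,8),"c3":(grey,(325,264),(194,226),26,8),
"box z34":(green,(142,175),(404,160),40,17),"warmer":(lambda h,s,v:(s<40)&(v>205),(392,255),(148,258),65,30),"jar":(white,(158,250),(284,130),40,75)}
for k,(f,a,b,r,z) in P.items():
    for n,p in(("scene",a),("side",b)):
        c=blob(I[n],f,p,r);w=plane(C[n],c,z).astype(np.float32)
        if k[0]=="j": # rim: upper contour half-> extreme points
            print(k,n,"bbox px",cv2.boundingRect(c));continue
        (cx,cy),R=cv2.minEnclosingCircle(w);rc=cv2.minAreaRect(w)
        print(k,n,"circ",round(cx,1),round(cy,1),round(R,1),"rect",np.round(np.r_[rc[0],rc[1],rc[2]],1), "ell",np.round(cv2.fitEllipse(w)[0],1))
o=np.hstack([cv2.resize(I["scene"][215:290,125:195],None,fx=5,fy=5),cv2.resize(I["side"][100:175,250:320],None,fx=5,fy=5)])
cv2.imwrite("pics/jar.png",o[:,:,::-1])
E
```

```text
violet cap [ 448.3 -149.7   77. ]
red cap [466.5  -8.5  77.1]
white cap [451.7 153.5  76.9]
lid disc z13 scene circ 430.4 288.0 38.8 rect [433.2 289.2  71.4  69.7  26. ] ell [432.4 289.9]
lid disc z13 side circ 429.8 290.7 35.2 rect [429.2 291.   68.6  68.5  40.1] ell [429.7 290.4]
c1 scene circ 657.4 -61.3 38.7 rect [657.  -61.   75.8  73.3   4.2] ell [657.1 -60.8]
c1 side circ 653.4 -59.7 40.2 rect [653.2 -59.9  74.6  78.4  40.1] ell [653.4 -60. ]
c2 scene circ 650.2 23.3 38.5 rect [649.6  23.7  75.4  73.4  44.2] ell [650.   23.6]
c2 side circ 646.6 25.4 40.0 rect [645.6  24.3  74.1  79.3  46.3] ell [646.2  24.4]
c3 scene circ 642.9 107.1 38.5 rect [642.4 108.1  75.9  72.9   4.2] ell [642.9 107.9]
c3 side circ 638.6 108.5 39.7 rect [639.1 108.9  74.8  78.2  40.1] ell [639.1 108.8]
box z34 scene circ 443.7 -268.3 67.9 rect [ 443.1 -268.6   72.1  121.3   84. ] ell [ 443.2 -268.5]
box z34 side circ 447.0 -270.2 66.2 rect [ 447.  -271.    86.8  105.8   84.1] ell [ 445.8 -271.6]
warmer scene circ 634.7 216.2 78.2 rect [634.  215.5 126.8  96.5   8.5] ell [634.8 216.2]
warmer side circ 630.8 216.1 74.5 rect [631.  216.3 120.1  90.2   8.4] ell [630.7 216.3]
jar scene bbox px (134, 224, 46, 58)
jar side bbox px (268, 110, 33, 47)
```

View pics/jar.png

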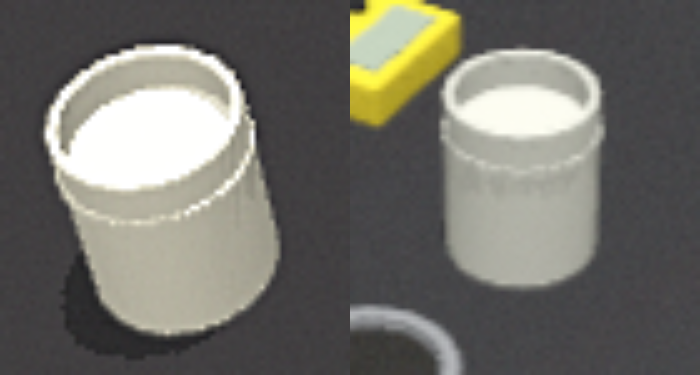

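Left crop (scene): rim centre at about (154,238.6). Right crop (side): rim centre at about (284.2,118.8). First move: above the box.

Request:
{"api": "carry_out", "payload": {"deltas": [0, 0, 0, 0.041, -0.031, 0, -1, 0, 0, 0, 0.041, -0.031, 0, -1, 0, 0, 0, 0.041, -0.031, 0, -1, 0, 0, 0, 0.041, -0.031, 0, -1, 0, 0, 0, 0.041, -0.031, 0, -1, 0, 0, 0, 0.041, -0.031, 0, -1, 0, 0, 0, 0.041, -0.031, 0, -1, 0, 0, 0, 0.041, -0.031, 0, -1, 0, 0, 0, 0, 0, 0, -1, 0, 0, 0, 0, 0, 0, -1]}}

```text
clock: 1.45
eef_pos: [443.5, -269.2, 204.7]
tool_rot: [3.141, 0.001, 0.342]
force: [-0.6, -0.8, -0.6]
width: 85.5
gripper_force: 0.0
```

```bash
cat >> h.py <<'E'
def go(x,y,z,yaw=None):
    """print tool-frame turn (deg about z) then shift in mm to reach target, tool pointing down"""
    s=ctrl.read_state();p=s["eef_pos"];y0=s["tool_rot"][2]
    yaw=y0 if yaw is None else yaw
    d=np.array([x,y,z])-p;c,sn=np.cos(yaw),np.sin(yaw)
    print("clock",round(s["clock"],2),"pos",p.round(1),"rot",s["tool_rot"].round(3),"w",round(s["width"],1),"| turn z deg",round(-np.degrees(yaw-y0),1),"shift",np.round([c*d[0]+sn*d[1],sn*d[0]-c*d[1],-d[2]],1),"dist",round(np.linalg.norm(d)))
E
python3 - <<'E'
from h import *
S,D=ctrl.calibration("scene"),ctrl.calibration("side")
print("jar rim",tri(S,(154,238.6),D,(284.2,118.8)).round(1))
c=ctrl.calibration("wrist");im=ctrl.get_image("wrist");cv2.imwrite("pics/w1.png",im[:,:,::-1])
print("cam",(-c["R"].T@c["t"]).round(1))
b=blob(im,green,(280,210));w=plane(c,b,34).astype(np.float32);print("box",cv2.minAreaRect(w),w.min(0),w.max(0))
go(431,290,204)
E
```

```text
jar rim [ 665.5 -168.3   73. ]
cam [ 517.3 -242.8  373.8]
box ((446.5686950683594, -268.1425476074219), (50.72856903076172, 87.39794158935547), 83.9019775390625) [ 400.93018 -297.2497 ] [ 492.17935 -239.01157]
clock 1.5 pos [ 443.1 -269.9  204.7] rot [3.141e+00 1.000e-03 3.400e-01] w 85.4 | turn z deg -0.0 shift [ 175.5 -531.8    0.7] dist 560
```

View pics/w1.png

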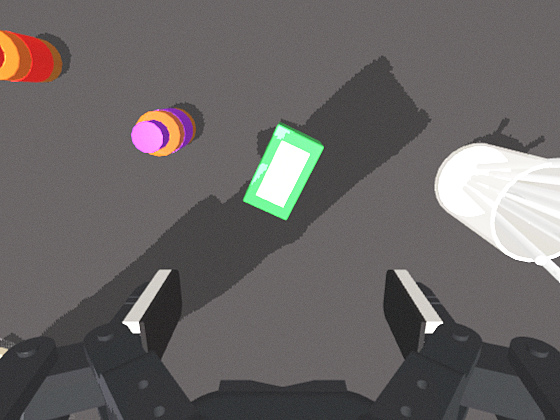

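The wrist view shows the green box at about (285,172), the violet cap at (150,137) and the red bottle at top left. Next stop is the lid.

Request:
{"api": "carry_out", "payload": {"deltas": [0, 0, 0, 0.016, -0.0485, 0, -1, 0, 0, 0, 0.016, -0.0485, 0, -1, 0, 0, 0, 0.016, -0.0485, 0, -1, 0, 0, 0, 0.016, -0.0485, 0, -1, 0, 0, 0, 0.016, -0.0485, 0, -1, 0, 0, 0, 0.016, -0.0485, 0, -1, 0, 0, 0, 0.016, -0.0485, 0, -1, 0, 0, 0, 0.016, -0.0485, 0, -1, 0, 0, 0, 0.016, -0.0485, 0, -1, 0, 0, 0, 0.016, -0.0485, 0, -1, 0, 0, 0, 0.016, -0.0485, 0, -1, 0, 0, 0, 0, 0, 0, -1]}}

```text
clock: 3.0
eef_pos: [430.8, 296.3, 204.6]
tool_rot: [-3.139, -0.001, 0.346]
force: [-1.2, -1.2, -0.7]
width: 85.3
gripper_force: 0.0
```

```bash
python3 - <<'E'
from h import *
c=ctrl.calibration("wrist");im=ctrl.get_image("wrist");cv2.imwrite("pics/w2.png",im[:,:,::-1])
b=blob(im,blue,(280,172));w=plane(c,b,13).astype(np.float32);print("lid",cv2.minEnclosingCircle(w),cv2.fitEllipse(w))
go(431,290,16)
E
```

```text
lid ((431.07611083984375, 289.9726867675781), 34.417755126953125) ((429.18389892578125, 290.12274169921875), (63.518348693847656, 64.38782501220703), 10.857588768005371)
clock 3.05 pos [431.1 293.  204.4] rot [3.141 0.    0.343] w 85.6 | turn z deg -0.0 shift [ -1.1   2.8 188.4] dist 188
```

View pics/w2.png

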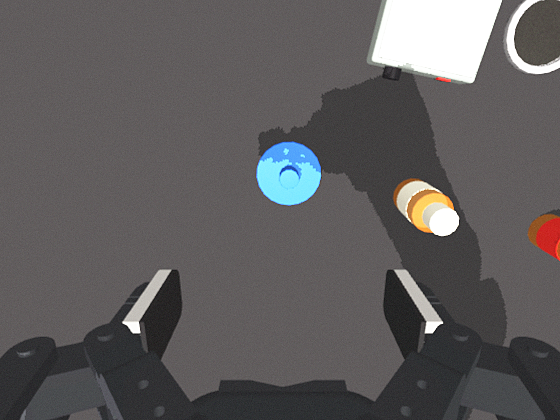

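The lid centre is at about (289,174) in the wrist view, which agrees with the other cameras. Descending to grip the knob.

Request:
{"api": "carry_out", "payload": {"deltas": [0, 0, 0, -0.001, 0.003, 0.04, -1, 0, 0, 0, 0, 0, 0.04, -1, 0, 0, 0, 0, 0, 0.04, -1, 0, 0, 0, 0, 0, 0.04, -1, 0, 0, 0, 0, 0, 0.02, -0.4, 0, 0, 0, 0, 0, 0.008, -0.3, 0, 0, 0, 0, 0, 0, -0.3, 0, 0, 0, 0, 0, 0, 1, 0, 0, 0, 0, 0, 0, 1, 0, 0, 0, 0, 0, 0, 1, 0, 0, 0, 0, 0, 0, 1, 0, 0, 0, 0, 0, 0, 1]}}

```text
clock: 4.55
eef_pos: [430.9, 289.7, 16.8]
tool_rot: [3.142, -0.0, 0.342]
force: [-0.4, 1.0, -1.0]
width: -0.3
gripper_force: 0.0
```

```bash
python3 - <<'E'
from h import *
s=ctrl.read_state();print(s["force"],s["gripper_force"])
go(665,-168,180)
E
```

```text
[-0.3744807   1.04033345 -0.98232043] 0.0
clock 4.55 pos [430.9 289.7  16.8] rot [ 3.142 -0.     0.342] w -0.3 | turn z deg -0.0 shift [  67.1  509.7 -163.2] dist 539
```

The fingers shut on nothing, so I'll look.

```bash
python3 - <<'E'
from h import *
a=ctrl.get_image("wrist");b=ctrl.get_image("side")
o=np.hstack([cv2.resize(a,(400,300)),cv2.resize(b[310:420,120:267],(400,300))])
cv2.imwrite("pics/w3.png",o[:,:,::-1])
E
```

```text
(no output)
```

View pics/w3.png

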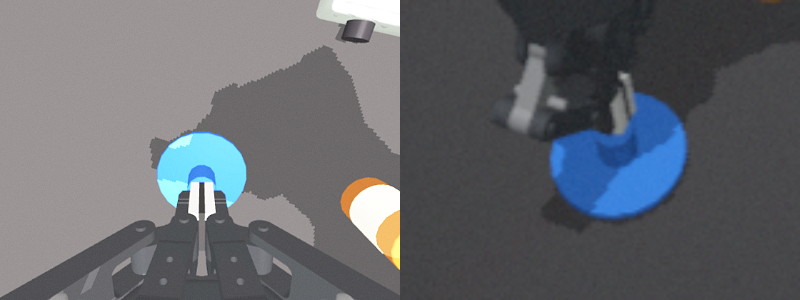

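The shut fingers stand just behind the knob on the robot's side. I'll measure how far.

```bash
python3 - <<'E'
from h import *
for n,p in(("wrist",(282,210)),("side",(205,380)),("scene",(416,190))):
    c=ctrl.calibration(n);im=ctrl.get_image(n)
    b=blob(im,blue,p,90 if n=="wrist" else 45);h=cv2.convexHull(b)[:,0];w=plane(c,h,13).astype(np.float32);print(n,cv2.minEnclosingCircle(w),cv2.fitEllipse(w)[0],len(b))
    s=ctrl.read_state()["eef_pos"];q=c["mtx"]@(c["R"]@s+c["t"]);print(" TCP px",(q[:2]/q[2]).round(1))
E
```

```text
wrist ((431.771728515625, 289.9498291015625), 33.93003845214844) (435.6579895019531, 289.627197265625) 377
 TCP px [282.4 249.3]
side ((429.3559875488281, 290.4614562988281), 34.876068115234375) (429.4949951171875, 290.4609375) 146
 TCP px [199.5 363.4]
scene ((433.095947265625, 290.6259765625), 37.4316291809082) (432.99444580078125, 289.73004150390625) 83
 TCP px [415.9 183.1]
```

```bash
python3 - <<'E'
from h import *
a=ctrl.get_image("wrist");b=ctrl.get_image("side")
p=ctrl.read_state()["eef_pos"]
for n in("wrist","side"):
    c=ctrl.calibration(n)
    for z in(0,17,26,36,45):
        q=c["mtx"]@(c["R"]@np.r_[p[:2],z]+c["t"]);print(n,z,(q[:2]/q[2]).round(1))
o=np.hstack([cv2.resize(a[190:310,220:340],(480,480),interpolation=0),cv2.resize(b[325:405,165:215],(300,480),interpolation=0)])
cv2.imwrite("pics/w4.png",o[:,:,::-1])
E
```

```text
wrist 0 [282.4 237. ]
wrist 17 [282.4 249.6]
wrist 26 [282.4 257.2]
wrist 36 [282.4 266.5]
wrist 45 [282.5 276. ]
side 0 [200.9 369.6]
side 17 [199.5 363.3]
side 26 [198.8 359.9]
side 36 [198. 356.]
side 45 [197.2 352.4]
```

View pics/w4.png

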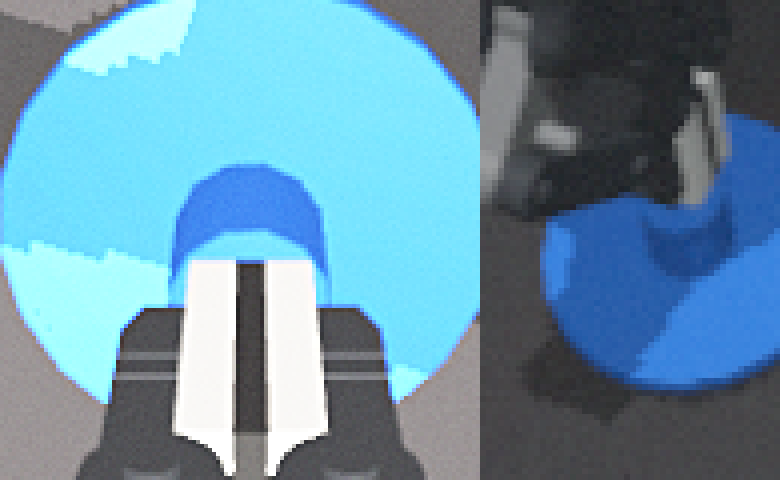

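The pads stand above the knob's top: their front edge in the left crop is at y=260, the knob's top edge at 230. The real tips are therefore roughly 20–28 mm higher than the reported TCP. I'll reopen, go 15 mm lower and close.

Request:
{"api": "carry_out", "payload": {"deltas": [0, 0, 0, 0, 0, 0, -0.4, 0, 0, 0, 0, 0, 0, -0.4, 0, 0, 0, 0, 0, 0, -0.4, 0, 0, 0, 0, 0, 0.005, -0.4, 0, 0, 0, 0, 0, 0.005, -0.4, 0, 0, 0, 0, 0, 0.005, -0.4, 0, 0, 0, 0, 0, 0, -0.4, 0, 0, 0, 0, 0, 0, 1, 0, 0, 0, 0, 0, 0, 1, 0, 0, 0, 0, 0, 0, 1, 0, 0, 0, 0, 0, 0, 1, 0, 0, 0, 0, 0, 0, 1]}}

```text
clock: 6.4
eef_pos: [431.0, 289.8, 2.1]
tool_rot: [-3.141, -0.001, 0.342]
force: [0.1, 0.2, 5.4]
width: 16.3
gripper_force: 58.7
```

```bash
python3 - <<'E'
from h import *
s=ctrl.read_state();print(s["force"],s["gripper_force"])
a=ctrl.get_image("wrist");b=ctrl.get_image("side")
o=np.hstack([cv2.resize(a[190:310,220:340],(480,480),interpolation=0),cv2.resize(b[325:405,165:215],(300,480),interpolation=0)])
cv2.imwrite("pics/w5.png",o[:,:,::-1])
go(665,-168,180)
E
```

```text
[0.10296522 0.24541428 5.42970727] 58.67938935756683
clock 6.5 pos [431.  289.8   2.1] rot [-3.141e+00 -1.000e-03  3.420e-01] w 16.2 | turn z deg -0.0 shift [  67.   509.7 -177.9] dist 544
```

View pics/w5.png

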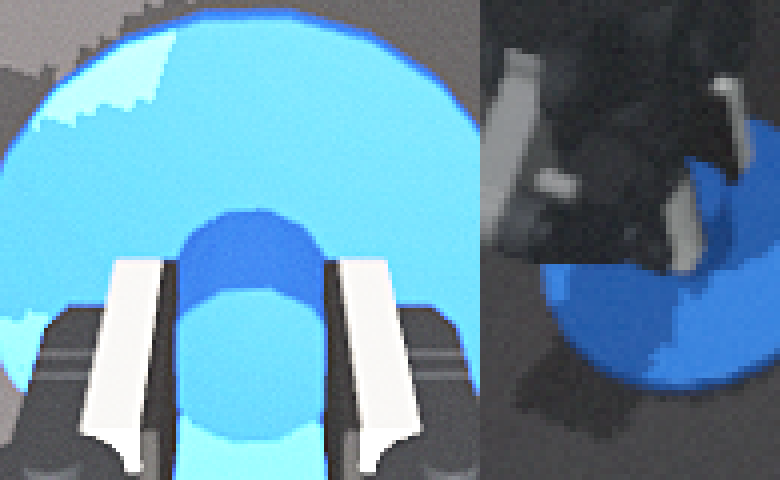

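Now gripped on the knob at the reported TCP z=2 (the pads flank the knob in both crops). Lift and carry.

Request:
{"api": "carry_out", "payload": {"deltas": [0, 0, 0, 0, 0, -0.04, 1, 0, 0, 0, 0, 0, -0.05, 1, 0, 0, 0, 0, 0, -0.05, 1, 0, 0, 0, 0.006, 0.045, 0, 1, 0, 0, 0, 0.006, 0.045, 0, 1, 0, 0, 0, 0.006, 0.045, 0, 1, 0, 0, 0, 0.006, 0.045, 0, 1, 0, 0, 0, 0.006, 0.045, 0, 1, 0, 0, 0, 0.006, 0.045, 0, 1, 0, 0, 0, 0.006, 0.045, 0, 1, 0, 0, 0, 0.006, 0.045, 0, 1, 0, 0, 0, 0.006, 0.045, 0, 1]}}

```text
clock: 8.0
eef_pos: [617.7, -75.2, 141.3]
tool_rot: [-3.141, 0.001, 0.342]
force: [0.2, 0.3, -0.6]
width: 16.3
gripper_force: 58.7
```

Request:
{"api": "carry_out", "payload": {"deltas": [0, 0, 0, 0.006, 0.045, 0, 1, 0, 0, 0, 0.006, 0.045, 0, 1, 0, 0, 0, 0, 0, 0, 1, 0, 0, 0, 0, 0, 0, 1]}}

```text
clock: 8.5
eef_pos: [658.3, -153.9, 140.9]
tool_rot: [-3.14, 0.001, 0.342]
force: [-0.3, 0.9, -0.8]
width: 16.3
gripper_force: 58.8
```

```bash
python3 - <<'E'
from h import *
c=ctrl.calibration("wrist");a=ctrl.get_image("wrist");b=ctrl.get_image("side")
bl=blob(a,blue,(282,220),110);h=cv2.convexHull(bl)[:,0]
z=ctrl.read_state()["eef_pos"][2]-2.1+13
print("lid",cv2.minEnclosingCircle(plane(c,h,z).astype(np.float32)))
o=np.hstack([cv2.resize(a,(480,360)),cv2.resize(b[50:180,230:345],(318,360),interpolation=0)])
cv2.imwrite("pics/w6.png",o[:,:,::-1])
go(665,-168,90)
E
```

```text
lid ((658.5471801757812, -153.37388610839844), 34.06401824951172)
clock 8.6 pos [ 658.5 -152.7  141.4] rot [-3.14   0.     0.344] w 15.8 | turn z deg -0.0 shift [ 0.9 16.6 51.4] dist 54
```

View pics/w6.png

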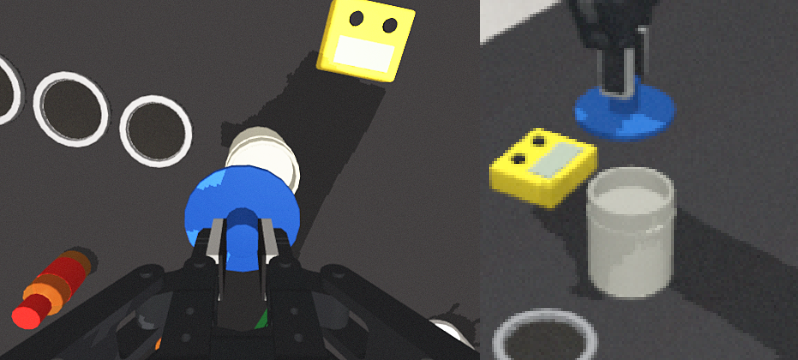

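The lid hangs level and centred under the tool (lid 658.5, −153.4), with the jar just beyond it. Move over the jar and lower.

Request:
{"api": "carry_out", "payload": {"deltas": [0, 0, 0, 0.001, 0.008, 0, 1, 0, 0, 0, 0, 0.0085, 0, 1, 0, 0, 0, 0, 0, 0.03, 1, 0, 0, 0, 0, 0, 0.02, 1, 0, 0, 0, 0, 0, 0.008, 1, 0, 0, 0, 0, 0, 0.005, 1, 0, 0, 0, 0, 0, 0.004, 1, 0, 0, 0, 0, 0, 0.003, 1, 0, 0, 0, 0, 0, 0.002, 1, 0, 0, 0, 0, 0, 0, 1]}}

```text
clock: 9.85
eef_pos: [665.5, -169.8, 69.8]
tool_rot: [3.142, -0.0, 0.342]
force: [-0.7, 0.8, -0.8]
width: 16.1
gripper_force: 58.8
```

Request:
{"api": "carry_out", "payload": {"deltas": [0, 0, 0, 0, 0, 0.001, 1, 0, 0, 0, 0, 0, 0.001, 1, 0, 0, 0, 0, 0, 0, 1]}}

```text
clock: 10.22
eef_pos: [665.7, -169.9, 69.2]
tool_rot: [3.141, -0.001, 0.342]
force: [-2.1, 0.7, 7.0]
width: 16.2
gripper_force: 59.7
```

Contact at 7 N at the seated height. Release and retreat.

Request:
{"api": "carry_out", "payload": {"deltas": [0, 0, 0, 0, 0, 0, 0, 0, 0, 0, 0, 0, 0, -0.3, 0, 0, 0, 0, 0, 0, -0.3, 0, 0, 0, 0, 0, -0.03, -0.3, 0, 0, 0, 0, 0, -0.05, -0.6, 0, 0, 0, 0, 0, -0.05, -1, 0, 0, 0, 0, 0, 0, -1]}}

```text
clock: 11.1
eef_pos: [668.7, -170.5, 202.8]
tool_rot: [3.137, -0.008, 0.342]
force: [0.5, -0.6, -0.2]
width: 85.3
gripper_force: 0.0
```

```bash
python3 - <<'E'
from h import *
a=ctrl.get_image("wrist");b=ctrl.get_image("side");c=ctrl.calibration("wrist")
bl=blob(a,blue,(282,180),130)
for z in(75,80,88):print(z,cv2.minEnclosingCircle(plane(c,cv2.convexHull(bl)[:,0],z).astype(np.float32)))
o=np.hstack([cv2.resize(a,(480,360)),cv2.resize(b[80:180,240:328],(318,360),interpolation=0)])
cv2.imwrite("pics/w7.png",o[:,:,::-1])
go(446.5,-268,150,-0.1065)
go(446.5,-268,150)
E
```

```text
75 ((661.2947998046875, -168.58871459960938), 34.25026321411133)
80 ((662.6257934570312, -168.15884399414062), 33.66392135620117)
88 ((664.7553100585938, -167.47119140625), 32.72572326660156)
clock 11.2 pos [ 665.3 -169.8  197.9] rot [ 3.141 -0.     0.342] w 85.3 | turn z deg 25.7 shift [-207.1  120.9   47.9] dist 245
clock 11.2 pos [ 665.3 -169.8  197.9] rot [ 3.141 -0.     0.342] w 85.3 | turn z deg -0.0 shift [-239.1   19.2   47.9] dist 245
```

View pics/w7.png

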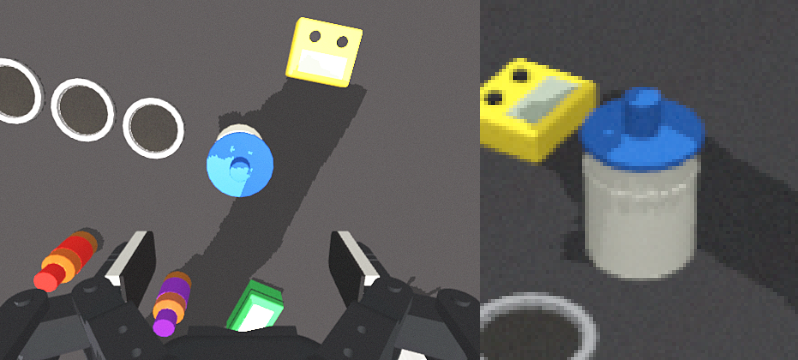

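The lid sits level on the jar with the disc on the rim (side crop, about (643,140)). Next, the box.

Request:
{"api": "carry_out", "payload": {"deltas": [0, 0, 8.6, 0, 0, 0, -1, 0, 0, 8.6, 0, 0, 0, -1, 0, 0, 8.5, 0, 0, 0, -1, 0, 0, 0, -0.041, 0.024, 0, -1, 0, 0, 0, -0.042, 0.024, 0, -1, 0, 0, 0, -0.042, 0.024, 0, -1, 0, 0, 0, -0.041, 0.0245, 0, -1, 0, 0, 0, -0.041, 0.0245, 0, -1, 0, 0, 0, 0, 0, 0.04, -1, 0, 0, 0, 0, 0, 0.04, -1, 0, 0, 0, 0, 0, 0, -1]}}

```text
clock: 12.58
eef_pos: [443.3, -266.3, 114.3]
tool_rot: [-3.138, 0.009, -0.107]
force: [-0.1, -0.6, 0.2]
width: 85.4
gripper_force: 0.0
```

```bash
python3 - <<'E'
from h import *
c=ctrl.calibration("wrist");im=ctrl.get_image("wrist")
w=plane(c,blob(im,green,(282,210)),34).astype(np.float32);print("box",cv2.minAreaRect(w))
go(446.5,-268,-12)
E
```

```text
box ((447.4757385253906, -268.4822692871094), (50.114681243896484, 87.94535827636719), 83.8667984008789)
clock 12.62 pos [ 445.1 -267.2  116.1] rot [-3.14   0.005 -0.107] w 85.4 | turn z deg -0.0 shift [  1.5   0.7 128.1] dist 128
```

Request:
{"api": "carry_out", "payload": {"deltas": [0, 0, 0, 0.001, 0.001, 0.04, -1, 0, 0, 0, 0, 0, 0.04, -1, 0, 0, 0, 0, 0, 0.022, -0.8, 0, 0, 0, 0, 0, 0.01, -0.8, 0, 0, 0, 0, 0, 0.005, -0.8, 0, 0, 0, 0, 0, 0.005, -0.8, 0, 0, 0, 0, 0, 0, -0.8]}}

```text
clock: 13.5
eef_pos: [447.9, -269.3, -3.9]
tool_rot: [3.141, -0.001, -0.107]
force: [-0.0, -0.7, 0.0]
width: 77.2
gripper_force: 0.0
```

Request:
{"api": "carry_out", "payload": {"deltas": [0, 0, 0, 0, 0, 0.003, -0.8, 0, 0, 0, 0, 0, 0.003, -0.8, 0, 0, 0, 0, 0, 0, -0.8, 0, 0, 0, 0, 0, 0, 1, 0, 0, 0, 0, 0, 0, 1, 0, 0, 0, 0, 0, 0, 1, 0, 0, 0, 0, 0, 0, 1]}}

```text
clock: 14.38
eef_pos: [447.7, -269.2, -9.9]
tool_rot: [3.141, -0.0, -0.107]
force: [-0.6, 0.8, 5.2]
width: 48.2
gripper_force: 62.9
```

```bash
python3 - <<'E'
from h import *
a=ctrl.get_image("wrist")
cv2.imwrite("pics/w8.png",cv2.resize(a,None,fx=1.2,fy=1.2)[:,:,::-1])
go(632,216,100,np.radians(8.4))
E
```

```text
clock 14.43 pos [ 447.7 -269.2   -9.9] rot [ 3.141 -0.    -0.107] w 48.5 | turn z deg -14.5 shift [ 253.2 -453.1 -109.9] dist 531
```

View pics/w8.png

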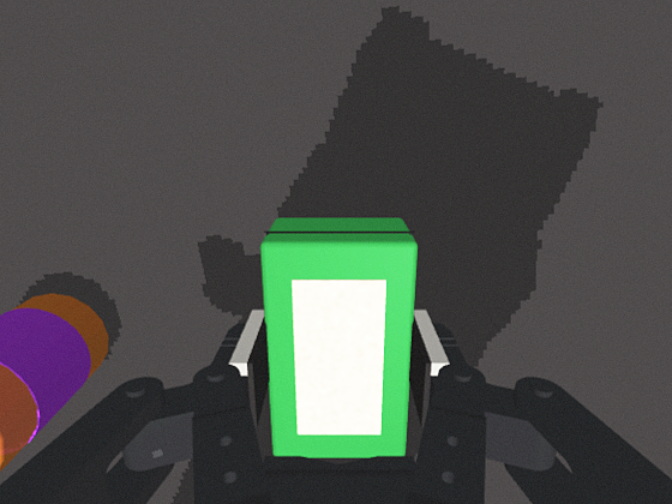

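The box is gripped centrally (label at (340,355), pads on both long sides). Lift, square it to the warmer and carry, stopping short to re-measure the plate.

Request:
{"api": "carry_out", "payload": {"deltas": [0, 0, 0, 0, 0, -0.04, 1, 0, 0, -7.3, 0, 0, -0.04, 1, 0, 0, -7.2, 0, 0, -0.04, 1, 0, 0, 0, 0.023, -0.041, 0, 1, 0, 0, 0, 0.023, -0.041, 0, 1, 0, 0, 0, 0.023, -0.041, 0, 1, 0, 0, 0, 0.023, -0.041, 0, 1, 0, 0, 0, 0.023, -0.041, 0, 1, 0, 0, 0, 0.023, -0.041, 0, 1, 0, 0, 0, 0.023, -0.041, 0, 1, 0, 0, 0, 0.023, -0.041, 0, 1, 0, 0, 0, 0, 0, 0, 1]}}

```text
clock: 15.92
eef_pos: [582.5, 88.2, 109.2]
tool_rot: [-3.138, -0.001, 0.154]
force: [-0.3, -0.8, -1.8]
width: 48.9
gripper_force: 62.9
```

```bash
python3 - <<'E'
from h import *
c=ctrl.calibration("wrist");a=ctrl.get_image("wrist")
q=c["mtx"]@(c["R"]@np.array([632,216,30.])+c["t"]);q=(q[:2]/q[2]).astype(int);print("exp px",q)
for vt in(150,190,215,235):
    try:
        b=blob(a,lambda h,s,v:(s<40)&(v>vt),tuple(q.tolist()),130);print(vt,cv2.minAreaRect(plane(c,b,30).astype(np.float32)))
    except Exception as e:print(vt,e)
g=blob(a,green,(282,230));z=ctrl.read_state()["eef_pos"][2]+9.9+34
print("box",cv2.minAreaRect(plane(c,g,z).astype(np.float32)))
cv2.imwrite("pics/w9.png",a[:,:,::-1])
go(631,216,21,np.radians(8.4))
E
```

```text
exp px [109 108]
150 ((630.8452758789062, 214.40606689453125), (123.98436737060547, 95.23503875732422), 8.320555686950684)
190 ((630.4489135742188, 216.55465698242188), (120.6603012084961, 90.34253692626953), 8.3609619140625)
215 ((630.4612426757812, 216.498046875), (120.3386001586914, 90.0541763305664), 8.330692291259766)
235 ((630.4307250976562, 216.40695190429688), (119.85328674316406, 89.76972961425781), 8.326628684997559)
box ((581.7508544921875, 88.22747039794922), (86.6691665649414, 49.41503143310547), 8.801995277404785)
clock 15.97 pos [581.5  84.6 109. ] rot [-3.141e+00  1.000e-03  1.500e-01] w 48.4 | turn z deg 0.2 shift [  68.2 -122.7   88. ] dist 166
```

View pics/w9.png

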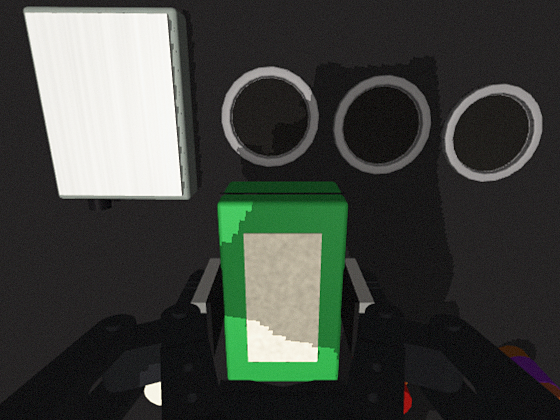

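The plate shows at about (105,100) with its corners clear, and fits as 120×90 at (630.5, 216.5), 8.3°. Move over it.

Request:
{"api": "carry_out", "payload": {"deltas": [0, 0, 0, 0.023, -0.042, 0, 1, 0, 0, 0, 0.023, -0.042, 0, 1, 0, 0, 0, 0.022, -0.041, 0, 1, 0, 0, 0, 0, 0, 0.04, 1, 0, 0, 0, 0, 0, 0.03, 1, 0, 0, 0, 0, 0, 0, 1, 0, 0, 0, 0, 0, 0, 1]}}

```text
clock: 16.85
eef_pos: [631.8, 214.7, 40.7]
tool_rot: [3.141, -0.001, 0.145]
force: [0.3, -0.2, -1.1]
width: 48.4
gripper_force: 62.8
```

```bash
python3 - <<'E'
from h import *
c=ctrl.calibration("wrist");a=ctrl.get_image("wrist")
g=blob(a,green,(282,230));z=ctrl.read_state()["eef_pos"][2]+9.9+34
print("box",cv2.minAreaRect(plane(c,g,z).astype(np.float32)))
go(630.5,216.5,21,np.radians(8.33))
E
```

```text
box ((631.4794311523438, 214.95042419433594), (86.10564422607422, 49.14744186401367), 8.268428802490234)
clock 16.9 pos [632.2 215.2  41.3] rot [-3.141e+00 -2.000e-03  1.450e-01] w 48.8 | turn z deg -0.0 shift [-1.5 -1.5 20.3] dist 20
```

Request:
{"api": "carry_out", "payload": {"deltas": [0, 0, 0, -0.001, -0.0015, 0.01, 1, 0, 0, 0, 0, 0, 0.006, 1, 0, 0, 0, 0, 0, 0.002, 1, 0, 0, 0, 0, 0, 0.002, 1, 0, 0, 0, 0, 0, 0, 1, 0, 0, 0, 0, 0, 0, 1]}}

```text
clock: 17.65
eef_pos: [629.7, 217.1, 20.2]
tool_rot: [-3.142, -0.0, 0.146]
force: [-1.5, -0.1, 2.5]
width: 48.8
gripper_force: 63.3
```

Request:
{"api": "carry_out", "payload": {"deltas": [0, 0, 0, 0, 0, 0, -0.4, 0, 0, 0, 0, 0, 0, -0.65, 0, 0, 0, 0, 0, 0, -0.65, 0, 0, 0, 0, 0, -0.03, -0.65, 0, 0, 0, 0, 0, -0.04, -0.65, 0, 0, 0, 0, 0, -0.04, -0.65, 0, 0, 0, 0, 0, -0.03, -0.65, 0, 0, 0, 0, 0, 0, -0.65]}}

```text
clock: 18.65
eef_pos: [631.7, 217.8, 162.7]
tool_rot: [-3.14, -0.006, 0.146]
force: [-0.1, -1.0, -0.9]
width: 70.2
gripper_force: 0.0
```

```bash
python3 - <<'E'
from h import *
c=ctrl.calibration("wrist");a=ctrl.get_image("wrist")
g=blob(a,green,(282,190));print("box",cv2.minAreaRect(plane(c,g,64).astype(np.float32)))
go(448,-150,140)
E
```

```text
box ((629.6231079101562, 217.29539489746094), (87.1211929321289, 48.98197937011719), 8.405159950256348)
clock 18.7 pos [630.3 217.3 160.7] rot [-3.141e+00 -2.000e-03  1.460e-01] w 70.3 | turn z deg -0.0 shift [-233.9  336.8   20.7] dist 411
```

The box lies on the plate within about 1 mm and square. On to the violet bottle.

Request:
{"api": "carry_out", "payload": {"deltas": [0, 0, 0, -0.026, 0.0375, 0, -0.65, 0, 0, 0, -0.026, 0.0375, 0, -0.65, 0, 0, 0, -0.026, 0.0375, 0, -0.65, 0, 0, 0, -0.026, 0.0375, 0, -0.65, 0, 0, 0, -0.026, 0.0375, 0, -0.65, 0, 0, 0, -0.026, 0.0375, 0, -0.65, 0, 0, 0, -0.026, 0.0375, 0, -0.65, 0, 0, 0, -0.026, 0.0375, 0, -0.65, 0, 0, 0, -0.026, 0.037, 0, -0.65, 0, 0, 0, 0, 0, 0, -0.8, 0, 0, 0, 0, 0, 0, -0.8]}}

```text
clock: 20.08
eef_pos: [447.1, -149.7, 159.0]
tool_rot: [-3.14, 0.001, 0.146]
force: [-0.4, -0.4, -0.5]
width: 77.0
gripper_force: 0.0
```

```bash
python3 - <<'E'
from h import *
c=ctrl.calibration("wrist");a=ctrl.get_image("wrist")
q=c["mtx"]@(c["R"]@np.array([448,-150,85.])+c["t"]);q=q[:2]/q[2];print(q)
hsv=cv2.cvtColor(a,cv2.COLOR_RGB2HSV);print(hsv[int(q[1]),int(q[0])])
for vt in(60,150,200,230):
    try:
        b=blob(a,lambda h,s,v:(h>125)&(h<165)&(s>90)&(v>vt),tuple(q.astype(int).tolist()),90);w=plane(c,b,85).astype(np.float32);print(vt,cv2.minEnclosingCircle(w),cv2.boundingRect(b))
    except Exception as e:print(e)
S,D=ctrl.calibration("scene"),ctrl.calibration("side")
print(tri(S,cen(blob(ctrl.get_image("scene"),violet,(194,156),12)),D,cen(blob(ctrl.get_image("side"),violet,(372,167),12))))
go(448,-150,8)
E
```

```text
[283.23796244 205.02913272]
[150  30 255]
60 ((450.37884521484375, -149.93450927734375), 14.9703369140625) (267, 182, 35, 40)
150 ((450.37884521484375, -149.93450927734375), 14.9703369140625) (267, 182, 35, 40)
200 ((450.3688049316406, -149.85061645507812), 14.957795143127441) (267, 182, 35, 40)
230 ((450.3688049316406, -149.85061645507812), 14.957795143127441) (267, 182, 35, 40)
[ 448.23084715 -149.72713184   77.154439  ]
clock 20.23 pos [ 447.8 -149.   159.4] rot [-3.141  0.     0.149] w 77.0 | turn z deg -0.0 shift [1.000e-01 1.100e+00 1.514e+02] dist 151
```

Request:
{"api": "carry_out", "payload": {"deltas": [0, 0, 0, 0.0005, 0.001, 0.04, -0.8, 0, 0, 0, 0, 0, 0.04, -0.8, 0, 0, 0, 0, 0, 0.035, -0.7, 0, 0, 0, 0, 0, 0.014, -0.7, 0, 0, 0, 0, 0, 0.007, -0.7, 0, 0, 0, 0, 0, 0.004, -0.7, 0, 0, 0, 0, 0, 0.003, -0.7, 0, 0, 0, 0, 0, 0, -0.7]}}

```text
clock: 21.22
eef_pos: [448.3, -151.5, 17.2]
tool_rot: [3.141, -0.001, 0.146]
force: [-0.2, -0.3, -0.2]
width: 72.4
gripper_force: 0.0
```

```bash
python3 - <<'E'
from h import *
go(448.3,-149.8,10)
a=ctrl.get_image("wrist");b=ctrl.get_image("side")
o=np.hstack([cv2.resize(a,(480,360)),cv2.resize(b[120:230,320:417],(318,360),interpolation=0)])
cv2.imwrite("pics/w10.png",o[:,:,::-1])
E
```

```text
clock 21.23 pos [ 448.3 -151.5   17.2] rot [ 3.141e+00 -1.000e-03  1.460e-01] w 72.4 | turn z deg -0.0 shift [ 0.3 -1.7  7.2] dist 7
```

View pics/w10.png

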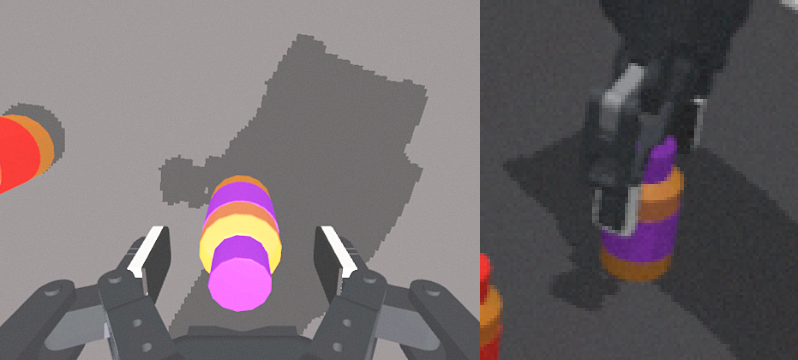

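In the crops the open pads straddle the bottle at label height, with room between cap and gripper body. Go 5 mm lower, centre and close.

Request:
{"api": "carry_out", "payload": {"deltas": [0, 0, 0, 0, -0.0015, 0.003, -0.7, 0, 0, 0, 0, 0, 0.002, -0.6, 0, 0, 0, 0, 0, 0, -0.3, 0, 0, 0, 0, 0, 0, 0, 0, 0, 0, 0, 0, 0, 1, 0, 0, 0, 0, 0, 0, 1, 0, 0, 0, 0, 0, 0, 1, 0, 0, 0, 0, 0, 0, 1]}}

```text
clock: 22.32
eef_pos: [447.9, -150.0, 12.1]
tool_rot: [3.141, -0.0, 0.146]
force: [0.0, 0.1, 4.9]
width: 38.2
gripper_force: 60.0
```

```bash
python3 - <<'E'
from h import *
print(ctrl.read_state()["force"])
go(655.3,-60.5,100)
E
```

```text
[0.0482651  0.05491901 4.89889137]
clock 22.32 pos [ 447.9 -150.    12.1] rot [ 3.141 -0.     0.146] w 38.2 | turn z deg -0.0 shift [218.2 -58.3 -87.9] dist 242
```

Request:
{"api": "carry_out", "payload": {"deltas": [0, 0, 0, 0, 0, -0.02, 1, 0, 0, 0, 0, 0, -0.05, 1, 0, 0, 0, 0.03, -0.008, 0, 1, 0, 0, 0, 0.042, -0.011, 0, 1, 0, 0, 0, 0.042, -0.011, 0, 1, 0, 0, 0, 0.042, -0.0115, 0, 1, 0, 0, 0, 0.042, -0.0115, 0, 1, 0, 0, 0, 0.02, -0.0055, 0, 1, 0, 0, 0, 0, 0, 0, 1, 0, 0, 0, 0, 0, 0.03, 1, 0, 0, 0, 0, 0, 0.02, 1, 0, 0, 0, 0, 0, 0, 1]}}

```text
clock: 23.82
eef_pos: [652.2, -60.7, 29.7]
tool_rot: [-3.141, 0.005, 0.146]
force: [-0.4, 0.5, -1.7]
width: 38.1
gripper_force: 60.8
```

```bash
python3 - <<'E'
from h import *
go(655.3,-60.5,15.5)
E
```

```text
clock 23.82 pos [652.2 -60.7  29.7] rot [-3.141  0.005  0.146] w 38.1 | turn z deg -0.0 shift [ 3.1  0.2 14.2] dist 15
```

Request:
{"api": "carry_out", "payload": {"deltas": [0, 0, 0, 0, 0, 0.008, 1, 0, 0, 0, 0, 0, 0.004, 1, 0, 0, 0, 0, 0, 0.003, 1, 0, 0, 0, 0, 0, 0.0015, 1, 0, 0, 0, 0, 0, 0, 1, 0, 0, 0, 0, 0, 0, 1]}}

```text
clock: 24.58
eef_pos: [655.0, -60.2, 15.4]
tool_rot: [3.141, -0.0, 0.146]
force: [-0.5, 0.6, -1.4]
width: 38.1
gripper_force: 60.9
```

Request:
{"api": "carry_out", "payload": {"deltas": [0, 0, 0, 0, 0, 0.001, 1, 0, 0, 0, 0, 0, 0, 1, 0, 0, 0, 0, 0, 0, -0.1, 0, 0, 0, 0, 0, 0, -0.4, 0, 0, 0, 0, 0, 0, -0.4, 0, 0, 0, 0, 0, -0.02, -0.4, 0, 0, 0, 0, 0, -0.05, -0.4, 0, 0, 0, 0, 0, -0.05, -0.5, 0, 0, 0, 0, 0, -0.03, -0.7, 0, 0, 0, 0, 0, 0, -0.7]}}

```text
clock: 25.82
eef_pos: [657.3, -60.5, 168.9]
tool_rot: [3.14, -0.008, 0.146]
force: [0.3, 0.4, -0.5]
width: 72.6
gripper_force: 0.0
```

```bash
cat > chk.py <<'E'
from h import *
S,D=ctrl.calibration("scene"),ctrl.calibration("side")
def cap(f,X,r=13):
    """triangulate cap colour blob expected near world point X"""
    out=[]
    for n,c in(("scene",S),("side",D)):
        q=c["mtx"]@(c["R"]@np.array(X,float)+c["t"]);q=(q[:2]/q[2]).round().astype(int)
        out.append(cen(blob(ctrl.get_image(n),f,tuple(q.tolist()),r)))
    return tri(S,out[0],D,out[1]).round(1)
E
python3 - <<'E'
from chk import *
try: print("violet",cap(violet,(655,-60.5,79),11))
except Exception as e: print(e)
print("red",cap(red,(466.5,-8.5,77),10))
go(466.5,-8.5,150)
E
```

```text
violet [656.  -59.9  80.1]
red [466.4  -8.5  77.2]
clock 26.02 pos [653.9 -60.1 163.4] rot [-3.141e+00  2.000e-03  1.460e-01] w 72.7 | turn z deg -0.0 shift [-177.9  -78.4   13.4] dist 195
```

Violet stands in its coaster. Now red.

Request:
{"api": "carry_out", "payload": {"deltas": [0, 0, 0, -0.036, -0.016, 0, -0.7, 0, 0, 0, -0.036, -0.016, 0, -0.7, 0, 0, 0, -0.036, -0.016, 0, -0.7, 0, 0, 0, -0.036, -0.016, 0, -0.7, 0, 0, 0, -0.035, -0.015, 0, -0.7, 0, 0, 0, 0, 0, 0, -0.7, 0, 0, 0, 0, 0, 0, -0.7, 0, 0, 0, 0, 0, 0.03, -0.7, 0, 0, 0, 0, 0, 0, -0.7]}}

```text
clock: 27.15
eef_pos: [465.6, -8.5, 132.6]
tool_rot: [-3.141, 0.004, 0.146]
force: [-0.0, -0.7, -0.1]
width: 72.3
gripper_force: 0.0
```

```bash
python3 - <<'E'
from h import *
go(466.4,-8.5,12)
E
```

```text
clock 27.15 pos [465.6  -8.5 132.6] rot [-3.141  0.004  0.146] w 72.3 | turn z deg -0.0 shift [8.000e-01 1.000e-01 1.206e+02] dist 121
```

Request:
{"api": "carry_out", "payload": {"deltas": [0, 0, 0, 0, 0, 0.04, -0.7, 0, 0, 0, 0, 0, 0.04, -0.7, 0, 0, 0, 0, 0, 0.025, -0.7, 0, 0, 0, 0, 0, 0.012, -0.7, 0, 0, 0, 0, 0, 0.005, -0.7, 0, 0, 0, 0, 0, 0, -0.5, 0, 0, 0, 0, 0, 0, -0.2, 0, 0, 0, 0, 0, 0, 1, 0, 0, 0, 0, 0, 0, 1, 0, 0, 0, 0, 0, 0, 1, 0, 0, 0, 0, 0, 0, 1]}}

```text
clock: 28.52
eef_pos: [467.0, -8.2, 13.3]
tool_rot: [3.141, -0.002, 0.146]
force: [0.5, -0.4, 7.0]
width: 37.9
gripper_force: 59.3
```

```bash
python3 - <<'E'
from h import *
go(641,108.3,85)
E
```

```text
clock 28.52 pos [467.   -8.2  13.3] rot [ 3.141e+00 -2.000e-03  1.460e-01] w 37.9 | turn z deg -0.0 shift [189.1 -89.9 -71.7] dist 221
```

Request:
{"api": "carry_out", "payload": {"deltas": [0, 0, 0, 0, 0, -0.02, 1, 0, 0, 0, 0, 0, -0.05, 1, 0, 0, 0, 0.03, -0.014, 0, 1, 0, 0, 0, 0.04, -0.019, 0, 1, 0, 0, 0, 0.04, -0.019, 0, 1, 0, 0, 0, 0.04, -0.019, 0, 1, 0, 0, 0, 0.039, -0.019, 0, 1, 0, 0, 0, 0, 0, 0, 1, 0, 0, 0, 0, 0, 0.03, 1, 0, 0, 0, 0, 0, 0.02, 1, 0, 0, 0, 0, 0, 0, 1, 0, 0, 0, 0, 0, 0, 1]}}

```text
clock: 30.02
eef_pos: [640.5, 108.2, 32.9]
tool_rot: [3.142, -0.001, 0.146]
force: [-0.4, -0.1, -1.0]
width: 37.9
gripper_force: 60.8
```

```bash
python3 - <<'E'
from h import *
go(641,108.3,16)
E
```

```text
clock 30.02 pos [640.5 108.2  32.9] rot [ 3.142e+00 -1.000e-03  1.460e-01] w 37.9 | turn z deg -0.0 shift [ 0.5  0.  16.9] dist 17
```

Request:
{"api": "carry_out", "payload": {"deltas": [0, 0, 0, 0, 0, 0.008, 1, 0, 0, 0, 0, 0, 0.005, 1, 0, 0, 0, 0, 0, 0.003, 1, 0, 0, 0, 0, 0, 0.0015, 1, 0, 0, 0, 0, 0, 0, 1, 0, 0, 0, 0, 0, 0, 1]}}

```text
clock: 30.78
eef_pos: [640.2, 108.4, 16.4]
tool_rot: [-3.142, -0.0, 0.146]
force: [-4.7, -1.2, 10.6]
width: 37.4
gripper_force: 61.9
```

Touching the floor (10 N). Release and rise.

Request:
{"api": "carry_out", "payload": {"deltas": [0, 0, 0, 0, 0, -0.001, 1, 0, 0, 0, 0, 0, 0, -0.1, 0, 0, 0, 0, 0, 0, -0.4, 0, 0, 0, 0, 0, 0, -0.4, 0, 0, 0, 0, 0, -0.02, -0.4, 0, 0, 0, 0, 0, -0.05, -0.4, 0, 0, 0, 0, 0, -0.05, -0.5, 0, 0, 0, 0, 0, -0.03, -0.7, 0, 0, 0, 0, 0, 0, -0.7, 0, 0, 0, 0, 0, 0, -0.7]}}

```text
clock: 32.02
eef_pos: [639.7, 108.4, 165.9]
tool_rot: [-3.142, 0.0, 0.146]
force: [-0.2, -0.2, -0.0]
width: 72.7
gripper_force: 0.0
```

```bash
python3 - <<'E'
from chk import *
try: print("red",cap(red,(641,108.3,80),10))
except Exception as e: print(e)
print("white",cap(white,(451.7,153.5,77),11))
go(451.7,153.5,130)
E
```

```text
red [640.  108.3  80.1]
white [451.7 153.5  76.9]
clock 32.23 pos [639.4 108.3 164.6] rot [3.141e+00 2.000e-03 1.460e-01] w 72.7 | turn z deg -0.0 shift [-179.1  -72.1   34.6] dist 196
```

Red stands upright. Now white.

Request:
{"api": "carry_out", "payload": {"deltas": [0, 0, 0, -0.036, -0.0145, 0, -0.7, 0, 0, 0, -0.036, -0.0145, 0, -0.7, 0, 0, 0, -0.036, -0.0145, 0, -0.7, 0, 0, 0, -0.036, -0.0145, 0, -0.7, 0, 0, 0, -0.035, -0.0145, 0, -0.7, 0, 0, 0, 0, 0, 0, -0.7, 0, 0, 0, 0, 0, 0.03, -0.7, 0, 0, 0, 0, 0, 0, -0.7, 0, 0, 0, 0, 0, 0, -0.7]}}

```text
clock: 33.35
eef_pos: [453.3, 153.9, 136.0]
tool_rot: [3.141, -0.0, 0.146]
force: [-0.8, -0.4, 0.5]
width: 72.7
gripper_force: 0.0
```

```bash
python3 - <<'E'
from h import *
go(451.7,153.5,12)
E
```

```text
clock 33.35 pos [453.3 153.9 136. ] rot [ 3.141 -0.     0.146] w 72.7 | turn z deg -0.0 shift [ -1.7   0.2 124. ] dist 124
```

Request:
{"api": "carry_out", "payload": {"deltas": [0, 0, 0, -0.0015, 0, 0.04, -0.7, 0, 0, 0, 0, 0, 0.04, -0.7, 0, 0, 0, 0, 0, 0.025, -0.7, 0, 0, 0, 0, 0, 0.013, -0.7, 0, 0, 0, 0, 0, 0.005, -0.7, 0, 0, 0, 0, 0, 0, -0.5, 0, 0, 0, 0, 0, 0, -0.2, 0, 0, 0, 0, 0, 0, 1, 0, 0, 0, 0, 0, 0, 1, 0, 0, 0, 0, 0, 0, 1, 0, 0, 0, 0, 0, 0, 1]}}

```text
clock: 34.72
eef_pos: [451.6, 154.1, 13.8]
tool_rot: [-3.141, -0.002, 0.146]
force: [-1.0, -0.3, 7.0]
width: 37.5
gripper_force: 59.3
```

```bash
python3 - <<'E'
from h import *
go(648,24,125)
E
```

```text
clock 34.73 pos [451.6 154.1  13.8] rot [-3.141e+00 -2.000e-03  1.460e-01] w 37.5 | turn z deg -0.0 shift [ 175.3  157.3 -111.2] dist 260
```

Request:
{"api": "carry_out", "payload": {"deltas": [0, 0, 0, 0, 0, -0.02, 1, 0, 0, 0, 0, 0, -0.045, 1, 0, 0, 0, 0, 0, -0.045, 1, 0, 0, 0, 0.03, 0.027, 0, 1, 0, 0, 0, 0.03, 0.027, 0, 1, 0, 0, 0, 0.03, 0.027, 0, 1, 0, 0, 0, 0.03, 0.027, 0, 1, 0, 0, 0, 0.03, 0.027, 0, 1, 0, 0, 0, 0.025, 0.022, 0, 1, 0, 0, 0, 0, 0, 0, 1, 0, 0, 0, 0, 0, 0, 1]}}

```text
clock: 36.1
eef_pos: [645.8, 24.7, 122.5]
tool_rot: [-3.141, 0.002, 0.147]
force: [-0.9, 0.7, -2.5]
width: 37.4
gripper_force: 60.8
```

```bash
python3 - <<'E'
from h import *
go(648,24,17)
E
```

```text
clock 36.1 pos [645.8  24.7 122.5] rot [-3.141e+00  2.000e-03  1.470e-01] w 37.4 | turn z deg -0.0 shift [  2.1   1.  105.5] dist 105
```

Request:
{"api": "carry_out", "payload": {"deltas": [0, 0, 0, 0.0005, 0.0005, 0.03, 1, 0, 0, 0, 0, 0, 0.035, 1, 0, 0, 0, 0, 0, 0.02, 1, 0, 0, 0, 0, 0, 0.01, 1, 0, 0, 0, 0, 0, 0.005, 1, 0, 0, 0, 0, 0, 0.004, 1, 0, 0, 0, 0, 0, 0.002, 1, 0, 0, 0, 0, 0, 0, 1, 0, 0, 0, 0, 0, 0, 1]}}

```text
clock: 37.22
eef_pos: [647.8, 23.6, 17.1]
tool_rot: [3.142, -0.001, 0.146]
force: [-0.2, 0.3, -1.7]
width: 38.2
gripper_force: 60.8
```

Request:
{"api": "carry_out", "payload": {"deltas": [0, 0, 0, 0, 0, 0.001, 1, 0, 0, 0, 0, 0, 0, 1, 0, 0, 0, 0, 0, 0, -0.1, 0, 0, 0, 0, 0, 0, -0.3, 0, 0, 0, 0, 0, 0, -0.3, 0, 0, 0, 0, 0, 0, -0.3, 0, 0, 0, 0, 0, -0.02, -0.3, 0, 0, 0, 0, 0, -0.05, -0.3, 0, 0, 0, 0, 0, -0.05, -0.3, 0, 0, 0, 0, 0, -0.05, -0.7, 0, 0, 0, 0, 0, -0.04, -0.7, 0, 0, 0, 0, 0, 0, -0.7]}}

```text
clock: 38.72
eef_pos: [650.3, 23.7, 231.4]
tool_rot: [3.141, -0.01, 0.146]
force: [0.1, -0.4, -1.1]
width: 72.4
gripper_force: 0.0
```

```bash
python3 - <<'E'
from h import *
a=ctrl.get_image("scene");b=ctrl.get_image("side")
o=np.hstack([cv2.resize(a[180:310,110:450],(480,184)),cv2.resize(b[80:310,80:330],(320,294))[:184*1] if 0 else cv2.resize(b[80:310,80:330],(200,184))])
o=np.vstack([cv2.resize(a[150:310,110:450],(640,300)),cv2.resize(b[80:310,80:380],(640,300))])
cv2.imwrite("pics/end.png",o[:,:,::-1]);print(ctrl.read_state()["clock"])
E
```

```text
38.825
```

View pics/end.png

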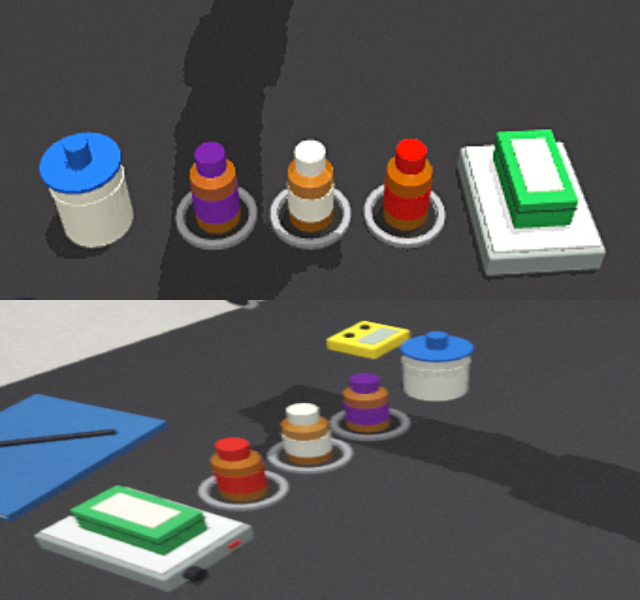

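The final views show the lid seated on the jar (80,165), the violet, white and red bottles upright in their coasters (210/310/410, about 190), and the box square on the plate (535,180).

```bash
python3 -c "
from cell import ctrl
print(ctrl.finish_job())"
```

```text
the job is handed in; nothing more can be done
None
```

I handed the job in at about 39 s: the lid is seated on the jar, the box is square on the warmer within about 1 mm of its centre, and the violet, white and red bottles stand upright in order from jar to warmer; the first lid grip closed above the knob and was redone, and the verdict wasn't shown.

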